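# Stack the clean lunch carrier

### The job

The washed lunch carrier lies about the kitchen table in pieces. Put it together on its dark base tray: the blue dish first, the yellow dish on it, the red dish on that, and the green lid on top, each one seated fully home and level. Keep every piece upright and leave the mug, the jar and the tin where they are.

Things in the scene. Friction and masses are not known exactly. Their poses are not given: they have to be found in the camera images.
- base: Base tray, fixed: low dark-steel round tray, 136 mm across, 128 inside, two opposite orange lugs along its y axis. Rim 20 mm high, inner floor 5 mm. Origin: centre of its underside, z up. The blue dish's 8 mm foot drops inside until the dish's wall rests on the rim; each next piece sits the same way on the dish beneath, overlapping it by 8 mm, at any turn about the vertical.
- blue_centre (a point): Loose blue dish (the deepest), open, round, 80 mm high, 136 mm across, 128 inside, 0.15-0.31 kg. Point: on its axis, half-way up (40 mm over the underside), z up. White divider, 10 mm thick, spans it along this x axis through the centre: lift by it, a finger in each half. Divider top 69 mm, inner floor 12 mm over the underside. Foot 8 mm high, 122 mm tapering to 114, enters the rim beneath.
- yellow_centre (a point): Loose yellow dish (of middle depth), open, round, 70 mm high, 136 mm across, 128 inside, 0.15-0.31 kg. Point: on its axis, half-way up (35 mm over the underside), z up. White divider, 10 mm thick, spans it along this x axis through the centre: lift by it, a finger in each half. Divider top 59 mm, inner floor 12 mm over the underside. Foot 8 mm high, 122 mm tapering to 114, enters the rim beneath.
- red_centre (a point): Loose red dish (the shallowest), open, round, 60 mm high, 136 mm across, 128 inside, 0.15-0.31 kg. Point: on its axis, half-way up (30 mm over the underside), z up. White divider, 10 mm thick, spans it along this x axis through the centre: lift by it, a finger in each half. Divider top 49 mm, inner floor 12 mm over the underside. Foot 8 mm high, 122 mm tapering to 114, enters the rim beneath.
- lid_centre (a point): Loose green lid, 0.13-0.25 kg: round plate 136 mm across, its top 18 mm over its underside, with a black round knob on its centre, 32 mm across and 28 mm tall (knob top 46 mm over the underside). Under it the same 8 mm foot as the dishes (122 mm tapering to 114), which drops into the red dish. Point: on its axis, 23 mm over the underside; z up.
- mug_centre (a point): White ceramic mug, 80 mm across, 90 mm high, loose bystander that stays where it is. This point is on its axis, half-way up.
- jar_centre (a point): Amber glass jar with a red cap, 68 mm across, 100 mm high, loose bystander that stays where it is. This point is on its axis, half-way up.
- tin_centre (a point): Grey tin with a paper band, 68 mm across, 80 mm high, loose bystander that stays where it is. This point is on its axis, half-way up.

How it is judged (in metres and radians):
On the way, in this order (a step that is already met when the one before it is completed fails the run):
1. the blue dish is seated in the base tray (horizontal distance between blue_centre and base below 0.008 m and z of blue_centre in the frame of base between 0.048 and 0.056 m and angle between blue_centre's own z axis and vertical below 0.06 rad), for 0.2 s.
2. the yellow dish is seated on the blue one (horizontal distance between yellow_centre and blue_centre below 0.008 m and z of yellow_centre in the frame of blue_centre between 0.063 and 0.071 m and angle between yellow_centre's own z axis and vertical below 0.06 rad), for 0.2 s.
3. the red dish is seated on the yellow one (horizontal distance between red_centre and yellow_centre below 0.008 m and z of red_centre in the frame of yellow_centre between 0.053 and 0.061 m and angle between red_centre's own z axis and vertical below 0.06 rad), for 0.2 s.
4. the lid is seated on the red dish (horizontal distance between lid_centre and red_centre below 0.008 m and z of lid_centre in the frame of red_centre between 0.041 and 0.049 m and angle between lid_centre's own z axis and vertical below 0.06 rad), for 0.2 s.
At the end, for the whole second after the job is handed in: From the bottom up: base tray, blue dish, yellow dish, red dish, green lid. Each is centred on the one beneath within 8 mm, within 4 mm of its fully seated height, level within 0.06 rad (3.4 degrees), released and at rest (all of step 1 and all of step 2 and all of step 3 and all of step 4 and linear speed of each of blue, yellow, red, lid below 0.02 m/s and angular speed of each of blue, yellow, red, lid below 0.1 rad/s); the robot touches nothing.
It fails at once if the mug is moved by more than 30 mm (distance of mug_centre from where it was at the start of the episode above 0.03 m).
It fails at once if the jar is moved by more than 30 mm (distance of jar_centre from where it was at the start of the episode above 0.03 m).
It fails at once if the tin is moved by more than 30 mm (distance of tin_centre from where it was at the start of the episode above 0.03 m).
It fails at once if a dish or the lid is tipped by more than 0.6 rad (angle between any of blue_centre, yellow_centre, red_centre, lid_centre's own z axis and vertical above 0.6 rad).
It also fails if it takes over 128 s, if anything falls off the work surface, if the arm or the gripper's body presses on something with over 40 N, if the wrist force passes 120 N, or if a joint passes its speed limit or range.

### The arm

A 6-joint arm with a two-finger parallel gripper is mounted at the origin on the work surface. World frame = base frame: x ahead of the robot, y to its left, z up, the work surface at z = 0. Lengths are in mm, angles in rad, forces in N, time in s.
With the tool pointing down it reaches from about 300 to 775 mm from the base axis. Payload 14.6 kg.
Tool frame: the origin (TCP) lies on the centre line of the jaws, within the pads' length; the fingertips stand bot.tips_ahead ahead of it and the grasp point (between the pads) is the TCP (bot.tips_ahead is the distance from the TCP to the fingertips, in mm); z points along the fingers, y is the line along which they close (so a half turn about z gives the same grasp; the last joint's range is limited). The gripper opens to 94 mm and grips with 3 to 60 N. Pads are 16 mm wide; open, the fingers measure 119 mm over their backs; the gripper's body (75 mm by 177 mm) begins 78 mm behind the grasp point.
Start: joints at [1.117, 0.3, 1.521, -0, 1.321, -0.067], TCP at [207.471, 509.357, 224.446] pointing down, gripper open.
Joint ranges: [-3.03, 3.03], [-0.79, 2.21], [0.23, 2.52], [-1.04, 4.18], [0, 3.07], [-2.55, 2.55]. Speed limits (rad/s): [2.22, 2.22, 2.57, 3.14, 3.14, 3.14].

### API

Orientations are given as a rotation vector (axis times angle).
In Python, from plant import status, cams, ticket, bot gives the robot as it stands.
- The arm moves only by the tool jog_arm, never from a script. Its argument "targets" is a list of rows, each a list of 5 numbers: the shift along the tool's x, y, z in m, then the turn about the tool's z in degrees, then the closure, from 0 (fully open) to 1 (shut). In form: [[x, y, z, twist, hand], ...]. A call has exactly 8 rows; each row shifts and turns the commanded pose from where the row before left it, along the tool's axes as they then stand; what a row does not reach is not made up. A row lasts 1/12 s, in which the tool goes at most 41.7 mm and 7.16 degrees, less where a joint would pass 70% of its speed; a pose out of reach is approached as far as the arm can. A call is refused whole if a number of a shift passes 0.0417 or a number of a turn 7.16, either way. A call with a gripper value outside its range is refused whole. The fingers move at their own pace and stop on an object; the grip force is fixed at half the most. Time passes only in rows, so rows that do not move let the fingers close, or fill a call up. It gives the time, the measured TCP pose, the force, the opening and the grip force at its end, in the units of the state.
- status.state(): the state, without advancing time (a new reading comes with each control period).
- cams.read_camera(name): name is "scene" or "top" or "wrist"; returns the picture (400x640x3 uint8, red, green, blue); there is no depth.
- cams.camera_info(name): a dict with "fov_y" (degrees; the focal length in pixels is half the picture's height over the tangent of half this angle, whatever the lens; pixels are square), "cx", "cy" (the principal point, pixels), "xyz" and "attitude" of the camera in the world; the wrist camera has in their place "tool_from_camera" (4x4, takes a point from camera to tool coordinates, whose origin is the TCP and whose axes are the flange's). Camera axes: x right, y up, looking along -z (the intrinsics and any distortion apply to the point x, -y, -z); pixel columns grow to the right and rows downward; lengths in mm; the calibration is good to about 2 mm. A picture is of the moment at which its call begins: read the wrist's pose just before it. camera_info takes no time and is no camera call.
- ticket.finish_job(): hands the job in; it is judged then, once.
The state is a dict: "clock": time; "q": joint angles; "joint_vel": joint speeds; "joint_torque": joint torques, N m; "position": TCP position; "eef_rot": TCP orientation; "contact_force": force on the tool from outside, world axes, zero at the start; "moment": the same for the moment, N m; "finger_gap": opening from 0.0 (shut) to 1.0 (fully open); "grip_force": force on a finger pad.
Only numpy, scipy, OpenCV 4.12 (cv2) and the standard library are available. Lean on these libraries where they do the work, as an engineer would, in place of code of your own. Each camera call takes 0.05 s, during which the arm holds its last target. There are 200 camera calls.

## Working session

There is one attempt and no reset: what is moved stays moved. The work goes in short steps, Python scripts to look and compute and a tool call to move; the robot and the scene stay as the last step left them, time stands still between calls to the robot, and variables do not carry over. Pictures are saved under pics/ and viewed, at most 14 in all, crops included, and the job is handed in when it is done.

Besides the shell and the picture viewer there is one more tool, called after "Call:" by a JSON object that holds its "method" and its "body". jog_arm: Moves the arm, as the interface text tells. Its arguments: {"type":"object","properties":{"targets":{"type":"array","items":{"type":"array","items":{"type":"number"}}}},"required":["targets"]}

```bash
mkdir -p pics; ls; python3 - <<'E'
from plant import status, cams, bot
import cv2
s=status.state(); print(s, bot.tips_ahead)
for n in ("top","scene","wrist"):
    print(n,cams.camera_info(n))
for n in ("top","scene"):
    cv2.imwrite(f"pics/{n}0.png",cams.read_camera(n)[:,:,::-1])
E
```

```text
pics
{'clock': 0.0, 'q': array([ 1.11739304e+00,  3.00473379e-01,  1.52156323e+00, -7.96509753e-06,
        1.32069786e+00, -6.65976852e-02]), 'joint_vel': array([-1.11320427e-03, -1.29040000e-03,  3.57231189e-04, -1.10393836e-03,
        6.12639281e-04,  8.32752641e-05]), 'joint_torque': array([-1.97250342e-04, -5.31815171e+01, -3.52735591e+01,  7.08271447e-02,
        2.44565407e-02, -3.11419490e-05]), 'position': array([207.37835933, 509.15351386, 223.89261709]), 'eef_rot': array([-6.03753975e-01, -3.08273987e+00,  1.73624364e-03]), 'contact_force': array([ 0.10654516,  0.26284054, -0.25222888]), 'moment': array([-0.00664353,  0.04140379, -0.02692593]), 'grip_force': 0.0, 'finger_gap': 1.0002114785085314} 19.0
top {'fov_y': 46.53177448054384, 'cx': 319.9840037282854, 'cy': 197.1485838329025, 'xyz': array([ 415.97917203,   11.87327205, 1502.81622974]), 'attitude': array([ 0.08298677, -0.07917574, -1.58825667])}
scene {'fov_y': 50.15487460950806, 'cx': 314.3282486207416, 'cy': 204.70963378175625, 'xyz': array([ 925.92968554, -644.73193869,  980.44153595]), 'attitude': array([0.67518232, 0.16547113, 0.48889183])}
wrist {'fov_y': 59.90149908834465, 'cx': 322.34151264556493, 'cy': 197.10149772903344, 'tool_from_camera': array([[-5.84939901e-06,  9.61968759e-01,  2.73159488e-01,
         8.02335044e+01],
       [ 9.99999721e-01, -1.98556694e-04,  7.20658601e-04,
         2.17677239e-01],
       [ 7.47488705e-04,  2.73159416e-01, -9.61968490e-01,
        -1.60741596e+02],
       [ 0.00000000e+00,  0.00000000e+00,  0.00000000e+00,
         1.00000000e+00]])}
```

View pics/top0.png

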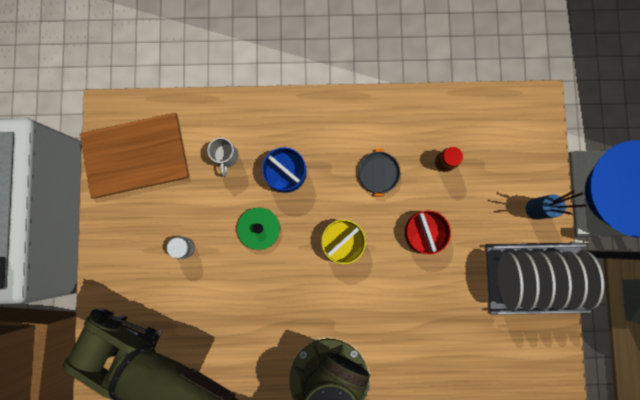

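View pics/scene0.png

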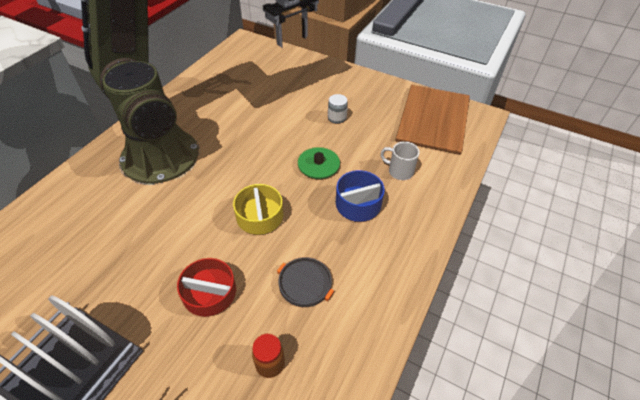

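```bash
cat > h.py <<'E'
import numpy as np, cv2
from scipy.spatial.transform import Rotation as R
from plant import status, cams, bot
def pose():
    s=status.state(); T=np.eye(4); T[:3,:3]=R.from_rotvec(s["eef_rot"]).as_matrix(); T[:3,3]=s["position"]; return T
def shot(n,file=None):
    T=pose(); im=cams.read_camera(n)[:,:,::-1].copy(); i=cams.camera_info(n)
    if n=="wrist": C=T@i["tool_from_camera"]
    else:
        C=np.eye(4); C[:3,:3]=R.from_rotvec(i["attitude"]).as_matrix(); C[:3,3]=i["xyz"]
    if file: cv2.imwrite("pics/"+file,im)
    return im,C,i
def cast(px,z,C,i):
    px=np.atleast_2d(np.asarray(px,float)); f=200/np.tan(np.radians(i["fov_y"]/2))
    d=np.c_[(px[:,0]-i["cx"])/f,-(px[:,1]-i["cy"])/f,-np.ones(len(px))]@C[:3,:3].T
    o=C[:3,3]; return o+d*((z-o[2])/d[:,2])[:,None]
def mask(im,lo,hi):
    h=cv2.cvtColor(im,cv2.COLOR_BGR2HSV); return cv2.inRange(h,np.array(lo),np.array(hi))
def blobs(m,amin=60):
    c,_=cv2.findContours(m,cv2.RETR_EXTERNAL,cv2.CHAIN_APPROX_NONE)
    return sorted([k for k in c if cv2.contourArea(k)>amin],key=cv2.contourArea,reverse=True)
COL=dict(blue=((105,120,40),(130,255,255)),yellow=((24,150,60),(34,255,255)),green=((50,100,40),(80,255,255)),red=((0,200,60),(6,255,255)))
def go(xy,z,ang=None):
    """tool-axis shift (mm) and twist (deg) to world goal; ang = world direction (deg) the jaws close along"""
    T=pose(); d=T[:3,:3].T@(np.array([*xy,z])-T[:3,3]); y=T[:3,1]; a=np.degrees(np.arctan2(y[1],y[0]))
    t=0 if ang is None else -((ang-a+90)%180-90)
    print("tool shift",d.round(1),"twist",round(t,1),"TCP",T[:3,3].round(1),"jaw",round(a,1)); return d,t
E
python3 - <<'E'
from h import *
im,C,i=shot("top")
print(pose().round(3))
H=dict(blue=80,yellow=70,red=60,green=18)
w=mask(im,(0,0,140),(180,60,255))
for c,z in H.items():
    b=[k for k in blobs(mask(im,*COL[c])) if cv2.contourArea(k)<2500][0]
    hull=cv2.convexHull(b); (u,v),r=cv2.minEnclosingCircle(hull)
    p=cast((u,v),z,C,i)[0]; out=[c,np.round((u,v,r),1),p.round(0)]
    if c!="green":
        m=np.zeros_like(w); cv2.fillPoly(m,[hull],255)
        k=blobs(m&w,20)[0]; zt=z-11
        P=cast(cv2.boxPoints(cv2.minAreaRect(k)),zt,C,i)
        e=[P[1]-P[0],P[2]-P[1]]; L=max(e,key=np.linalg.norm); out+=["div",P.mean(0).round(0),np.linalg.norm(e,axis=1).round(0),np.degrees(np.arctan2(L[1],L[0])).round(1)]
    print(*out)
for n,px,z in (("base",(379,172),20),("jar",(452,157),100),("mug",(221,148),90),("tin",(178,247),80)): print(n,cast(px,z,C,i)[0].round(0))
E
```

```text
[[-9.26000e-01  3.77000e-01 -0.00000e+00  2.07401e+02]
 [ 3.77000e-01  9.26000e-01 -1.00000e-03  5.09218e+02]
 [ 0.00000e+00 -1.00000e-03 -1.00000e+00  2.24063e+02]
 [ 0.00000e+00  0.00000e+00  0.00000e+00  1.00000e+00]]
blue [283.5 169.5  22.3] [651. 125.  80.] div [655. 125.  69.] [ 11. 119.] -131.0
yellow [343.2 241.3  22.6] [427. -55.  70.] div [427. -54.  59.] [121.  12.] -49.9Traceback (most recent call last):
  File "<stdin>", line 12, in <module>
IndexError: list index out of range
```

```bash
sed -i 's/red=((0,200,60),(6,255,255))/red=((0,190,50),(8,255,255))/' h.py; python3 - <<'E'
from h import *
im,C,i=shot("top")
print(cv2.cvtColor(im,cv2.COLOR_BGR2HSV)[[232,245,229],[415,428,258]])
w=mask(im,(0,0,140),(180,60,255))
hs=cv2.cvtColor(im,cv2.COLOR_BGR2HSV)
for c,z in dict(red=60,green=18).items():
    m=mask(im,*COL[c])
    if c=="red": m|=mask(im,(172,150,50),(180,255,255))
    b=[k for k in blobs(m) if cv2.contourArea(k)<2500]
    if not b: print(c,"none"); continue
    hull=cv2.convexHull(b[0]); (u,v),r=cv2.minEnclosingCircle(hull)
    print(c,np.round((u,v,r),1),cast((u,v),z,C,i)[0].round(0))
    if c=="red":
        q=np.zeros_like(w); cv2.fillPoly(q,[hull],255)
        P=cast(cv2.boxPoints(cv2.minAreaRect(blobs(q&w,20)[0])),49,C,i)
        e=[P[1]-P[0],P[2]-P[1]]; L=max(e,key=np.linalg.norm); print(P.mean(0).round(0),np.linalg.norm(e,axis=1),np.degrees(np.arctan2(L[1],L[0])))
for n,px,z in (("base",(379,172),20),("jar",(452,157),100),("mug",(221,148),90),("tin",(178,247),80)): print(n,cast(px,z,C,i)[0].round(0))
go((650,125),250,-41)
E
```

```text
[[  0 216 170]
 [  1 154  68]
 [130  32  24]]
red [430.5 231.5  21.5] [ 452. -326.   60.]Traceback (most recent call last):
  File "<stdin>", line 15, in <module>
IndexError: list index out of range
```

```bash
python3 - <<'E'
from h import *
i=cams.camera_info("top"); C=np.eye(4); C[:3,:3]=R.from_rotvec(i["attitude"]).as_matrix(); C[:3,3]=i["xyz"]
for n,px,z in (("redA",(422,214),49),("redB",(435,250),49),("lid",(258,229),18),("base",(379,172),20),("jar",(452,157),100),("mug",(221,148),90),("tin",(178,247),80)): print(n,cast(px,z,C,i)[0].round(0))
go((650,125),250,-41)
E
```

```text
redA [ 507. -304.   49.]
redB [ 395. -340.   49.]
lid [471. 214.  18.]
base [ 647. -178.   20.]
jar [ 677. -392.  100.]
mug [720. 317.  90.]
tin [419. 449.  80.]
tool shift [-554.8 -188.9  -25.8] twist -71.2 TCP [207.4 509.3 224.1] jaw 67.8
```

Call:
{"method": "jog_arm", "body": {"targets": [[-0.0347,-0.0118,0.001,0,0],[-0.0347,-0.0118,0.001,0,0],[-0.0347,-0.0118,0.001,0,0],[-0.0347,-0.0118,0.001,0,0],[-0.0347,-0.0118,0.001,0,0],[-0.0347,-0.0118,0.001,0,0],[-0.0347,-0.0118,0.001,0,0],[-0.0347,-0.0118,0.001,0,0]]}}

```text
clock: 0.87
position: [430.0, 315.8, 216.4]
eef_rot: [-0.604, -3.083, -0.0]
contact_force: [-0.2, 0.7, -0.0]
finger_gap: 0.999
grip_force: 0.0
```

Call:
{"method": "jog_arm", "body": {"targets": [[-0.0347,-0.0118,0.001,0,0],[-0.0347,-0.0118,0.001,0,0],[-0.0347,-0.0118,0.001,0,0],[-0.0347,-0.0118,0.001,0,0],[-0.0347,-0.0118,0.001,0,0],[-0.0347,-0.0118,0.001,0,0],[-0.0347,-0.0118,0.001,0,0],[-0.0347,-0.0118,0.001,0,0]]}}

```text
clock: 1.53
position: [651.5, 123.6, 208.2]
eef_rot: [-0.604, -3.083, 0.0]
contact_force: [-0.0, 0.7, 0.4]
finger_gap: 0.998
grip_force: 0.0
```

Call:
{"method": "jog_arm", "body": {"targets": [[0,0,0,6.8,0.4],[0,0,0,6.8,0.4],[0,0,0,6.8,0.4],[0,0,0,6.8,0.4],[0,0,0,6.8,0.4],[0,0,0,6.8,0.4],[0,0,0,6.8,0.4],[0,0,0,6.8,0.4]]}}

```text
clock: 2.2
position: [650.4, 125.0, 208.1]
eef_rot: [-1.953, -2.46, 0.001]
contact_force: [-0.1, -1.0, 1.1]
finger_gap: 0.598
grip_force: 0.0
```

Call:
{"method": "jog_arm", "body": {"targets": [[0,0,0,6.8,0.4],[0,0,0,6.8,0.4],[0,0,0,6.8,0.4],[0,0,0,6.8,0.4],[0,0,0,6.8,0.4],[0,0,0,6.8,0.4],[0,0,0,6.8,0.4],[0,0,0,6.8,0.4]]}}

```text
clock: 2.87
position: [650.3, 125.1, 208.1]
eef_rot: [-2.862, -1.295, 0.001]
contact_force: [-0.1, -0.5, -0.6]
finger_gap: 0.601
grip_force: 0.0
```

```bash
python3 - <<'E'
from h import *
go((650,125),210,-41)
shot("wrist","w1.png")
E
```

```text
tool shift [-0.3 -0.2 -1.9] twist -0.3 TCP [650.3 125.1 208.1] jaw -41.3
```

View pics/w1.png

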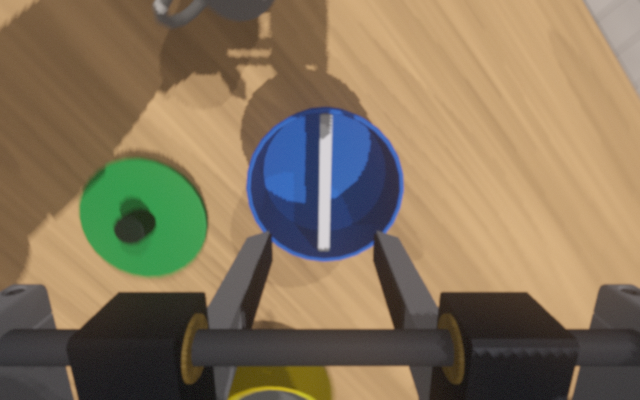

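```bash
cat >> h.py <<'E'
def measure(c,z,n="wrist",file=None):
    im,C,i=shot(n,file); m=mask(im,*COL[c])
    if c=="red": m|=mask(im,(172,150,50),(180,255,255))
    hull=cv2.convexHull(blobs(cv2.morphologyEx(m,cv2.MORPH_OPEN,np.ones((3,3))))[0])[:,0]
    P=cast(hull,z,C,i); (cx,cy),ax,_=cv2.fitEllipse(P[:,:2].astype(np.float32)); print(c,"rim",round(cx,1),round(cy,1),np.round(ax,1))
    if c!="green":
        q=np.zeros_like(m); cv2.fillPoly(q,[hull],255); q=cv2.erode(q,np.ones((9,9)))
        w=mask(im,(0,0,110),(180,80,255))&q
        D=cast(blobs(w,100)[0][:,0],z-11,C,i)[:,:2].astype(np.float32); (dx,dy),s,_=r=cv2.minAreaRect(D)
        vx,vy=cv2.fitLine(D,cv2.DIST_L2,0,.01,.01)[:2,0]; print(" divider",round(dx,1),round(dy,1),np.round(s,1),"angle",round(float(np.degrees(np.arctan2(vy,vx))),1))
E
python3 - <<'E'
from h import *
measure("blue",80)
# base, lid, in top view refined
im,C,i=shot("top"); print(cv2.cvtColor(im,cv2.COLOR_BGR2HSV)[[172,172,172,200],[379,362,370,400]])
E
```

```text
blue rim 654.4 127.9 [133.2 133.9]
 divider 654.2 127.9 [124.4  12.2] angle 48.5
[[101  32  88]
 [105  30  86]
 [105  29  87]
 [ 17 128 215]]
```

Call:
{"method": "jog_arm", "body": {"targets": [[0.0048,0.0011,0.01,0.2,0.4],[0,0,0.03,0,0.4],[0,0,0.03,0,0.4],[0,0,0.03,0,0.4],[0,0,0.025,0,0.4],[0,0,0.019,0,0.4],[0,0,0.01,0,0.4],[0,0,0,0,0.4]]}}

```text
clock: 3.68
position: [653.3, 128.0, 51.5]
eef_rot: [-2.858, -1.301, 0.006]
contact_force: [-0.2, -0.3, -0.1]
finger_gap: 0.601
grip_force: 0.0
```

Call:
{"method": "jog_arm", "body": {"targets": [[0,0,0,0,1],[0,0,0,0,1],[0,0,0,0,1],[0,0,0,0,1],[0,0,0,0,1],[0,0,0,0,1],[0,0,0,0,1],[0,0,0,0,1]]}}

```text
clock: 4.35
position: [654.5, 127.9, 54.7]
eef_rot: [2.86, 1.299, 0.0]
contact_force: [1.0, -0.6, 0.5]
finger_gap: 0.104
grip_force: 30.0
```

Call:
{"method": "jog_arm", "body": {"targets": [[0,0,-0.002,0,1],[0,0,-0.005,0,1],[0,0,-0.01,0,1],[0,0,-0.015,0,1],[0,0,-0.015,0,1],[0,0,-0.01,0,1],[0,0,-0.003,0,1],[0,0,0,0,1]]}}

```text
clock: 5.02
position: [654.7, 128.0, 115.5]
eef_rot: [2.86, 1.299, 0.002]
contact_force: [0.1, 0.3, -2.7]
finger_gap: 0.104
grip_force: 30.0
```

```bash
python3 - <<'E'
from h import *
go((647,-178),114)
shot("scene","s1.png"); shot("wrist","w2.png")
E
```

```text
tool shift [-235.5  195.6    1.5] twist 0 TCP [654.7 128.  115.5] jaw -41.2
```

View pics/s1.png

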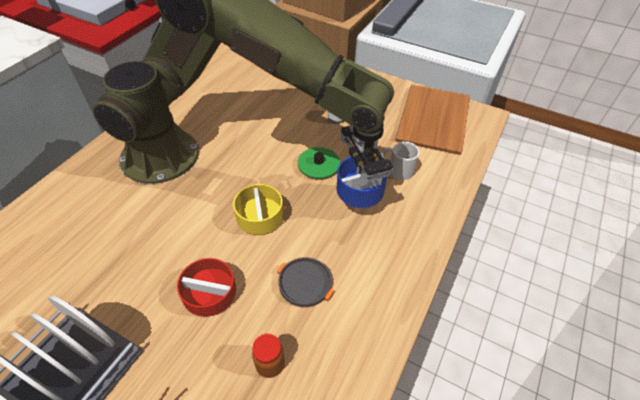

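```bash
python3 - <<'E'
from h import *
for n,c0 in (("top",(379,172)),("scene",(305,282))):
    im,C,i=shot(n); hs=cv2.cvtColor(im,cv2.COLOR_BGR2HSV)
    reg=np.zeros(im.shape[:2],np.uint8); cv2.circle(reg,c0,45 if n=="scene" else 32,255,-1)
    dark=mask(im,(0,0,0),(180,75,130))&reg
    b=blobs(cv2.morphologyEx(dark,cv2.MORPH_OPEN,np.ones((5,5))))[0]
    hull=cv2.convexHull(b)[:,0]
    for z in (20,5):
        P=cast(hull,z,C,i); (x,y),ax,_=cv2.fitEllipse(P[:,:2].astype(np.float32)); print(n,z,round(x,1),round(y,1),np.round(ax,1))
    o=mask(im,(5,190,150),(16,255,255))&reg
    L=blobs(o,3); L=[np.mean(k[:,0],0) for k in L[:2]]; print(" lugs",np.round(L,1),cast(L,10,C,i).mean(0).round(1))
    cv2.imwrite(f"pics/b_{n}.png",np.hstack([cv2.resize(x[c0[1]-50:c0[1]+50,c0[0]-50:c0[0]+50],(400,400)) for x in (im,cv2.cvtColor(dark,cv2.COLOR_GRAY2BGR))]))
E
```

```text
top 20 647.2 -176.8 [132.9 134.8]
top 5 649.5 -178.7 [134.3 136.1]
 lugs [[378.5 194.1]
 [379.4 149.8]] [ 649.1 -178.8   10. ]
scene 20 650.7 -180.4 [133.7 139.4]
scene 5 646.4 -173.2 [135.8 141.5]
 lugs [[328.8 294.2]
 [280.5 267.8]] [ 646.5 -176.4   10. ]
```

View pics/b_top.png

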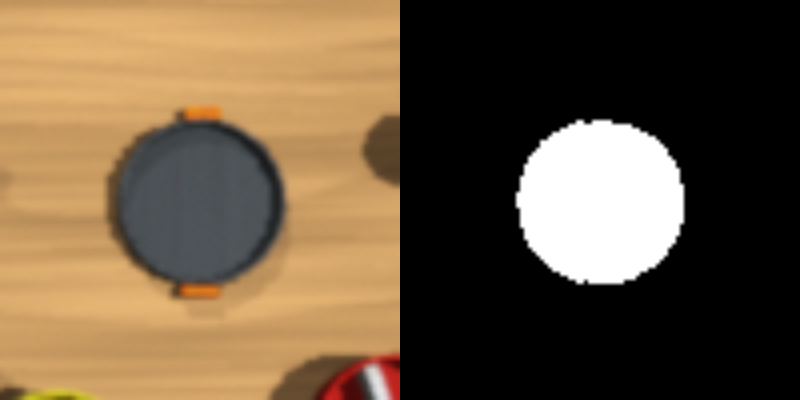

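Call:
{"method": "jog_arm", "body": {"targets": [[-0.01,0,-0.03,0,1],[-0.03,0,-0.02,0,1],[-0.04,0,0,0,1],[-0.04,0,0,0,1],[-0.04,0,0,0,1],[-0.04,0,0,0,1],[-0.04,0,0,0,1],[-0.03,0,0,0,1]]}}

```text
clock: 5.88
position: [474.5, -76.8, 164.0]
eef_rot: [-2.861, -1.298, 0.001]
contact_force: [0.3, -1.0, -1.7]
finger_gap: 0.103
grip_force: 30.0
```

Call:
{"method": "jog_arm", "body": {"targets": [[-0.005,0,0,0,1],[0,0,0,0,1],[0,0,0,0,1],[0,0,0,0,1],[0,0,0,0,1],[0,0,0,0,1],[0,0,0,0,1],[0,0,0,0,1]]}}

```text
clock: 6.55
position: [473.6, -78.7, 164.3]
eef_rot: [-2.86, -1.3, 0.0]
contact_force: [-0.5, 0.2, -2.6]
finger_gap: 0.102
grip_force: 30.0
```

```bash
python3 - <<'E'
from h import *
go((649,-177),165)
shot("wrist","w3.png")
E
```

```text
tool shift [ 41.3 196.8  -0.7] twist 0 TCP [473.6 -78.7 164.3] jaw -41.1
```

View pics/w3.png

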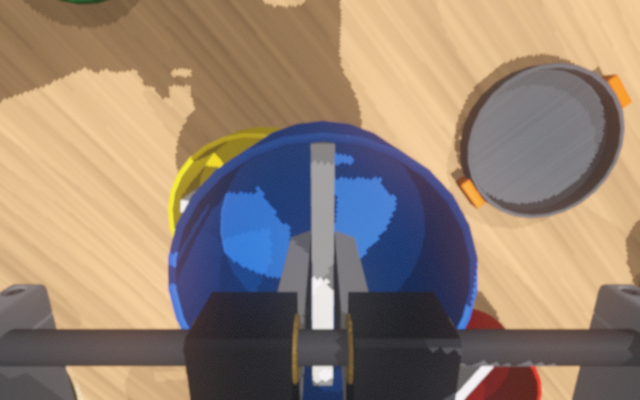

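```bash
cat >> h.py <<'E'
def fitc(P):
    A=np.c_[2*P[:,:2],np.ones(len(P))]; s=np.linalg.lstsq(A,(P[:,:2]**2).sum(1),rcond=None)[0]
    return s[:2].round(1),round(float(np.sqrt(s[2]+s[:2]@s[:2])),1)
E
python3 - <<'E'
from h import *
im,C,i=shot("wrist")
reg=np.zeros(im.shape[:2],np.uint8); cv2.circle(reg,(542,140),95,255,-1)
k=cv2.morphologyEx(mask(im,(0,0,0),(180,75,150))&reg,cv2.MORPH_OPEN,np.ones((9,9)))
h=cv2.convexHull(blobs(k)[0])[:,0]; print(len(h),h.min(0),h.max(0))
for z in (20,):
    P=cast(h,z,C,i); print(z,fitc(P),cv2.fitEllipse(P[:,:2].astype(np.float32))[:2])
o=[np.mean(b[:,0],0) for b in blobs(mask(im,(5,190,120),(18,255,255))&reg,30)[:2]]; print(np.round(o),cast(o,10,C,i).mean(0))
b=cv2.convexHull(blobs(mask(im,*COL["blue"]))[0])[:,0]; b=b[b[:,1]<270]
print(len(b),fitc(cast(b,pose()[2,3]+26,C,i)))
E
```

```text
50 [466  63] [606 216]
20 (array([ 642.7, -172.7]), 65.3) ((641.9541015625, -172.57220458984375), (123.82428741455078, 136.29087829589844))
[[618.  91.]
 [471. 188.]] [ 650.21042685 -177.16138984   10.        ]
20 (array([477.7, -72.3]), 61.3)
```

```bash
python3 - <<'E'
from h import *
im,C,i=shot("wrist")
hs=cv2.cvtColor(im,cv2.COLOR_BGR2HSV)
print(hs[140,[445,455,463,470,500,600,608,612,616,620,625,632]].tolist())
g=np.full(im.shape[:2],cv2.GC_BGD,np.uint8); cv2.circle(g,(542,140),92,cv2.GC_PR_BGD,-1); cv2.ellipse(g,(542,140),(76,72),0,0,360,cv2.GC_PR_FGD,-1); cv2.circle(g,(542,140),60,cv2.GC_FGD,-1)
wood=mask(im,(8,60,60),(25,255,255)); 
k=cv2.bitwise_not(wood); r=np.zeros_like(k); cv2.circle(r,(542,140),95,255,-1)
k=cv2.morphologyEx(k&r,cv2.MORPH_OPEN,np.ones((9,9))); h=cv2.convexHull(blobs(k)[0])[:,0]; print(h.min(0),h.max(0))
P=cast(h,20,C,i); print(fitc(P),cv2.fitEllipse(P[:,:2].astype(np.float32))[:2])
E
```

```text
[[17, 93, 239], [15, 106, 181], [8, 92, 86], [176, 14, 132], [150, 4, 134], [168, 11, 113], [10, 74, 79], [7, 83, 77], [8, 84, 82], [3, 20, 128], [17, 95, 229], [17, 96, 229]]
[466  63] [605 215]
(array([ 641.1, -169.8]), 62.8) ((640.8890991210938, -170.04273986816406), (120.1210708618164, 131.7103271484375))
```

```bash
python3 - <<'E'
from h import *
im,C,i=shot("wrist")
a=mask(im,(0,0,0),(180,75,150)); b=mask(im,(0,0,0),(180,130,110)); b[:,:540]=0
r=np.zeros_like(a); cv2.circle(r,(542,140),95,255,-1)
k=cv2.morphologyEx((a|b)&r,cv2.MORPH_CLOSE,np.ones((5,5))); k=cv2.morphologyEx(k,cv2.MORPH_OPEN,np.ones((21,21))); h=cv2.convexHull(blobs(k)[0])[:,0]; print(h.min(0),h.max(0))
P=cast(h,20,C,i); print(fitc(P),cv2.fitEllipse(P[:,:2].astype(np.float32))[:2])
E
```

```text
[467  63] [621 215]
(array([ 646. , -174.6]), 67.4) ((646.0037841796875, -174.5201873779297), (133.79986572265625, 136.0413360595703))
```

Call:
{"method": "jog_arm", "body": {"targets": [[0.002,0.01,0,0,1],[0.0064,0.03,0,0,1],[0.008,0.038,0,0,1],[0.008,0.038,0,0,1],[0.008,0.0384,0,0,1],[0.006,0.03,0,0,1],[0.003,0.011,0,0,1],[0,0,0,0,1]]}}

```text
clock: 7.42
position: [649.0, -177.7, 163.1]
eef_rot: [-2.861, -1.297, 0.001]
contact_force: [-0.1, 0.1, -2.1]
finger_gap: 0.106
grip_force: 30.0
```

Call:
{"method": "jog_arm", "body": {"targets": [[0,0,0.005,0,1],[0,0,0.015,0,1],[0,0,0.02,0,1],[0,0,0.02,0,1],[0,0,0.015,0,1],[0,0,0.008,0,1],[0,0,0,0,1],[0,0,0,0,1]]}}

```text
clock: 8.08
position: [647.6, -176.3, 82.0]
eef_rot: [2.86, 1.299, 0.0]
contact_force: [0.7, -1.1, -2.4]
finger_gap: 0.107
grip_force: 30.0
```

```bash
python3 - <<'E'
from h import *
go((648,-176),66.5)
E
```

```text
tool shift [ 0.4  0.1 15.5] twist 0 TCP [ 647.6 -176.3   82. ] jaw -41.1
```

Call:
{"method": "jog_arm", "body": {"targets": [[0,0,0.003,0,1],[0,0,0.003,0,1],[0,0,0.003,0,1],[0,0,0.002,0,1],[0,0,0.002,0,1],[0,0,0.001,0,1],[0,0,0,0,1],[0,0,0,0,1]]}}

```text
clock: 8.75
position: [647.8, -176.5, 67.5]
eef_rot: [2.861, 1.299, -0.0]
contact_force: [0.3, -0.3, -0.4]
finger_gap: 0.103
grip_force: 30.0
```

Call:
{"method": "jog_arm", "body": {"targets": [[0,0,0.001,0,1],[0,0,0.001,0,1],[0,0,0,0,1],[0,0,0,0,1],[0,0,0,0,1],[0,0,0,0,1],[0,0,0,0,1],[0,0,0,0,1]]}}

```text
clock: 9.42
position: [648.0, -176.6, 66.7]
eef_rot: [2.86, 1.299, 0.001]
contact_force: [-5.2, 1.7, 7.3]
finger_gap: 0.104
grip_force: 30.0
```

Call:
{"method": "jog_arm", "body": {"targets": [[0,0,0,0,0.8],[0,0,0,0,0.6],[0,0,0,0,0.5],[0,0,0,0,0.5],[0,0,0,0,0.5],[0,0,0,0,0.5],[0,0,0,0,0.5],[0,0,0,0,0.5]]}}

```text
clock: 10.08
position: [647.8, -176.5, 65.4]
eef_rot: [-2.861, -1.299, 0.0]
contact_force: [0.2, 0.4, -1.2]
finger_gap: 0.497
grip_force: 0.0
```

Call:
{"method": "jog_arm", "body": {"targets": [[0,0,-0.01,0,0.5],[0,0,-0.02,0,0.5],[0,0,-0.03,0,0.5],[0,0,-0.03,0,0.5],[0,0,-0.03,0,0.5],[0,0,-0.03,0,0.5],[0,0,-0.005,0,0.5],[0,0,0,0,0.5]]}}

```text
clock: 10.75
position: [648.4, -176.7, 223.7]
eef_rot: [2.858, 1.297, 0.005]
contact_force: [0.7, -0.2, -0.3]
finger_gap: 0.495
grip_force: 0.0
```

```bash
python3 - <<'E'
from h import *
measure("blue",92,file="w4.png")
measure("blue",92,n="top")
go((430,-52),200,40)
E
```

```text
blue rim 647.4 -175.8 [132.5 134.4]
 divider 646.8 -175.8 [124.9  12.1] angle 48.7
blue rim 572.2 -964.1 [298.2 321.8]Traceback (most recent call last):
  File "<stdin>", line 3, in <module>
  File "h.py", line 36, in measure
    D=cast(blobs(w,100)[0][:,0],z-11,C,i)[:,:2].astype(np.float32); (dx,dy),s,_=r=cv2.minAreaRect(D)
           ~~~~~~~~~~~~^^^
IndexError: list index out of range
```

View pics/w4.png

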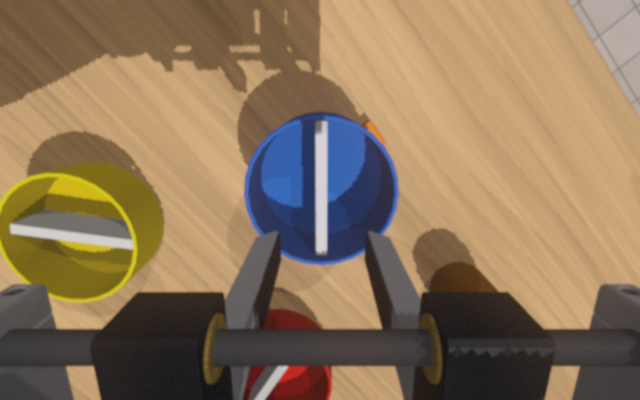

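```bash
python3 - <<'E'
from h import *
go((430,-52),200,40)
E
```

```text
tool shift [ -49.5 -245.6   19.9] twist -81.2 TCP [ 647.4 -176.4  219.6] jaw -41.2
```

Call:
{"method": "jog_arm", "body": {"targets": [[-0.0062,-0.0307,0.0025,0,0.5],[-0.0062,-0.0307,0.0025,0,0.5],[-0.0062,-0.0307,0.0025,0,0.5],[-0.0062,-0.0307,0.0025,0,0.5],[-0.0062,-0.0307,0.0025,0,0.5],[-0.0062,-0.0307,0.0025,0,0.5],[-0.0062,-0.0307,0.0025,0,0.5],[-0.0062,-0.0307,0.0025,0,0.5]]}}

```text
clock: 11.52
position: [428.1, -51.4, 198.8]
eef_rot: [-2.859, -1.298, 0.003]
contact_force: [1.3, -0.1, 0.1]
finger_gap: 0.5
grip_force: 0.0
```

Call:
{"method": "jog_arm", "body": {"targets": [[0,0,0,-6.75,0.5],[0,0,0,-6.75,0.5],[0,0,0,-6.75,0.5],[0,0,0,-6.75,0.5],[0,0,0,-6.75,0.5],[0,0,0,-6.75,0.5],[0,0,0,-6.75,0.5],[0,0,0,-6.75,0.5]]}}

```text
clock: 12.18
position: [429.5, -52.1, 199.0]
eef_rot: [-1.951, -2.46, 0.002]
contact_force: [0.3, 1.0, -1.1]
finger_gap: 0.499
grip_force: 0.0
```

Call:
{"method": "jog_arm", "body": {"targets": [[0,0,0,-6.75,0.5],[0,0,0,-6.75,0.5],[0,0,0,-6.75,0.5],[0,0,0,-6.75,0.5],[0,0,0,0,0.5],[0,0,0,0,0.5],[0,0,0,0,0.5],[0,0,0,0,0.5]]}}

```text
clock: 12.85
position: [430.1, -52.2, 200.1]
eef_rot: [-1.336, -2.843, 0.0]
contact_force: [0.6, 0.3, -0.3]
finger_gap: 0.497
grip_force: 0.0
```

```bash
python3 - <<'E'
from h import *
go((430,-52),200,40)
measure("yellow",70,file="w5.png")
E
```

```text
tool shift [0.2 0.1 0.1] twist -0.3 TCP [430.1 -52.2 200.1] jaw 39.7
yellow rim 422.6 -49.7 [125.7 137.5]
 divider 420.4 -46.6 [ 11.5 109.5] angle -49.7
```

View pics/w5.png

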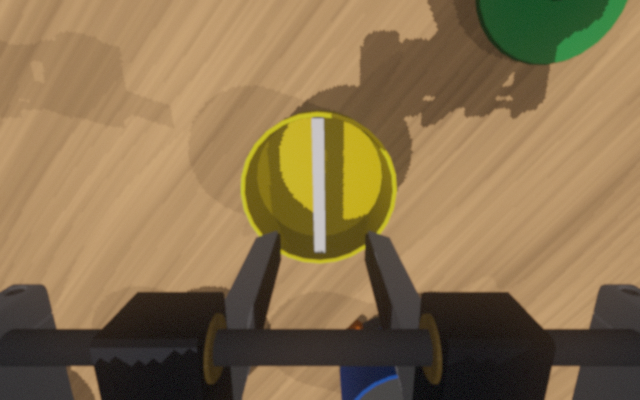

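```bash
python3 - <<'E'
from h import *
im,C,i=shot("wrist")
print(cast([(319,187)],70,C,i).round(1), cast([(318.5,117.5),(320,252)],59,C,i).mean(0).round(1))
m=mask(im,(22,140,30),(34,255,255)); h=cv2.convexHull(np.vstack([b for b in blobs(m,100)]))[:,0]; print(h.min(0),h.max(0),fitc(cast(h,70,C,i)))
go((430,-52),44,40.3)
E
```

```text
[[423.4 -49.1  70. ]] [426.1 -52.2  59. ]
[240 110] [397 263] (array([425.5, -52.6]), 68.1)
tool shift [  0.2   0.  156.3] twist -0.6 TCP [430.1 -52.2 200.3] jaw 39.7
```

Call:
{"method": "jog_arm", "body": {"targets": [[0.0027,-0.0037,0.01,-0.5,0.5],[0,0,0.03,0,0.5],[0,0,0.03,0,0.5],[0,0,0.03,0,0.5],[0,0,0.026,0,0.5],[0,0,0.02,0,0.5],[0,0,0.01,0,0.5],[0,0,0,0,0.5]]}}

```text
clock: 13.62
position: [424.3, -52.3, 42.5]
eef_rot: [-1.318, -2.848, 0.001]
contact_force: [-0.1, -0.2, -0.2]
finger_gap: 0.498
grip_force: 0.0
```

Call:
{"method": "jog_arm", "body": {"targets": [[0,0,0,0,0.5],[0,0,0,0,1],[0,0,0,0,1],[0,0,0,0,1],[0,0,0,0,1],[0,0,0,0,1],[0,0,0,0,1],[0,0,0,0,1]]}}

```text
clock: 14.28
position: [425.8, -52.5, 44.7]
eef_rot: [1.319, 2.851, 0.0]
contact_force: [-1.5, 0.2, 2.9]
finger_gap: 0.102
grip_force: 30.0
```

Call:
{"method": "jog_arm", "body": {"targets": [[0,0,-0.005,0,1],[0,0,-0.01,0,1],[0,0,-0.02,0,1],[0,0,-0.03,0,1],[0,0,-0.03,0,1],[0,0,-0.02,0,1],[0,0,-0.005,0,1],[0,0,0,0,1]]}}

```text
clock: 14.95
position: [426.0, -52.6, 165.7]
eef_rot: [1.318, 2.849, 0.001]
contact_force: [-0.5, 0.6, -1.5]
finger_gap: 0.103
grip_force: 30.0
```

```bash
python3 - <<'E'
from h import *
go((647.3,-176),164)
E
```

```text
tool shift [-237.3   88.8    2.4] twist 0 TCP [426.  -52.6 165.7] jaw 40.3
```

Call:
{"method": "jog_arm", "body": {"targets": [[-0.01,0.0037,0,0,1],[-0.035,0.0131,0,0,1],[-0.039,0.0146,0,0,1],[-0.039,0.0146,0,0,1],[-0.039,0.0146,0,0,1],[-0.039,0.0146,0,0,1],[-0.03,0.0112,0,0,1],[-0.0066,0.0024,0,0,1]]}}

```text
clock: 15.62
position: [649.3, -178.6, 160.2]
eef_rot: [-1.32, -2.847, 0.001]
contact_force: [-1.3, 0.0, -1.6]
finger_gap: 0.104
grip_force: 30.0
```

Call:
{"method": "jog_arm", "body": {"targets": [[0,0,0,0,1],[0,0,0,0,1],[0,0,0.004,0,1],[0,0,0.006,0,1],[0,0,0.006,0,1],[0,0,0.003,0,1],[0,0,0,0,1],[0,0,0,0,1]]}}

```text
clock: 16.28
position: [647.0, -176.0, 145.4]
eef_rot: [-1.319, -2.851, 0.0]
contact_force: [-0.4, -0.1, -0.9]
finger_gap: 0.104
grip_force: 30.0
```

```bash
python3 - <<'E'
from h import *
go((647.5,-176.2),128.7)
shot("scene","s2.png")
E
```

```text
tool shift [-0.5  0.2 16.7] twist 0 TCP [ 647.  -176.   145.4] jaw 40.3
```

Call:
{"method": "jog_arm", "body": {"targets": [[-0.0005,0.0002,0.003,0,1],[0,0,0.003,0,1],[0,0,0.003,0,1],[0,0,0.003,0,1],[0,0,0.002,0,1],[0,0,0.001,0,1],[0,0,0,0,1],[0,0,0,0,1]]}}

```text
clock: 17.0
position: [647.6, -176.4, 130.5]
eef_rot: [1.319, 2.851, -0.0]
contact_force: [0.6, -0.2, -1.3]
finger_gap: 0.105
grip_force: 30.0
```

Call:
{"method": "jog_arm", "body": {"targets": [[0,0,0.001,0,1],[0,0,0.001,0,1],[0,0,0,0,1],[0,0,0,0,1],[0,0,0,0,1],[0,0,0,0,1],[0,0,0,0,1],[0,0,0,0,1]]}}

```text
clock: 17.67
position: [647.7, -176.4, 128.7]
eef_rot: [1.319, 2.851, 0.0]
contact_force: [-0.2, 0.3, 2.7]
finger_gap: 0.107
grip_force: 30.0
```

Call:
{"method": "jog_arm", "body": {"targets": [[0,0,0,0,0.8],[0,0,0,0,0.6],[0,0,0,0,0.5],[0,0,0,0,0.5],[0,0,0,0,0.5],[0,0,0,0,0.5],[0,0,0,0,0.5],[0,0,0,0,0.5]]}}

```text
clock: 18.33
position: [647.6, -176.4, 128.4]
eef_rot: [-1.319, -2.851, 0.0]
contact_force: [-0.1, -0.1, 0.2]
finger_gap: 0.497
grip_force: 0.0
```

Call:
{"method": "jog_arm", "body": {"targets": [[0,0,-0.01,0,0.5],[0,0,-0.02,0,0.5],[0,0,-0.03,0,0.5],[0,0,-0.03,0,0.5],[0,0,-0.03,0,0.5],[0,0,-0.025,0,0.5],[0,0,-0.005,0,0.5],[0,0,0,0,0.5]]}}

```text
clock: 19.0
position: [648.0, -176.5, 280.9]
eef_rot: [1.318, 2.848, 0.001]
contact_force: [-0.4, 0.2, -0.5]
finger_gap: 0.5
grip_force: 0.0
```

```bash
python3 - <<'E'
from h import *
go((454,-322),190,-72)
im,C,i=shot("wrist","w6.png")
m=mask(im,(22,140,30),(34,255,255)); h=cv2.convexHull(np.vstack([b for b in blobs(m,100)]))[:,0]; print(h.min(0),h.max(0),fitc(cast(h,154,C,i)),cv2.fitEllipse(cast(h,154,C,i)[:,:2].astype(np.float32))[:2])
E
```

```text
tool shift [  14.9 -242.2   90.3] twist -67.7 TCP [ 648.  -176.5  280.9] jaw 40.3
[244 112] [400 266] (array([ 647.1, -176.3]), 67.9) ((647.1194458007812, -176.30369567871094), (134.9677734375, 136.55853271484375))
```

View pics/w6.png

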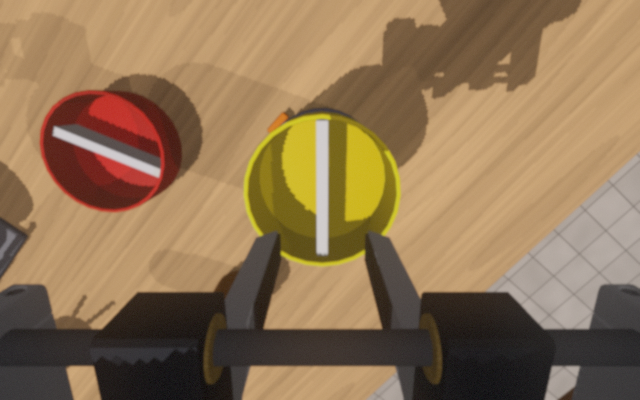

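Call:
{"method": "jog_arm", "body": {"targets": [[0.0019,-0.0303,0,0,0.5],[0.0019,-0.0303,0,0,0.5],[0.0019,-0.0303,0,0,0.5],[0.0019,-0.0303,0,0,0.5],[0.0019,-0.0303,0.01,0,0.5],[0.0019,-0.0303,0.02,0,0.5],[0.0019,-0.0303,0.02,0,0.5],[0.0016,-0.0301,0.02,0,0.5]]}}

```text
clock: 19.72
position: [451.4, -321.9, 205.9]
eef_rot: [-1.318, -2.849, -0.001]
contact_force: [0.0, -0.8, -0.5]
finger_gap: 0.496
grip_force: 0.0
```

Call:
{"method": "jog_arm", "body": {"targets": [[0,0,0.02,7,0.5],[0,0,0,7,0.5],[0,0,0,7,0.5],[0,0,0,7,0.5],[0,0,0,7,0.5],[0,0,0,7,0.5],[0,0,0,7,0.5],[0,0,0,7,0.5]]}}

```text
clock: 20.38
position: [452.7, -321.2, 186.6]
eef_rot: [-2.507, -1.889, 0.001]
contact_force: [0.5, -0.5, -0.0]
finger_gap: 0.5
grip_force: 0.0
```

Call:
{"method": "jog_arm", "body": {"targets": [[0,0,0,7,0.5],[0,0,0,7,0.5],[0,0,0,7,0.5],[0,0,0,7,0.5],[0,0,0,7,0.5],[0,0,0,7,0.5],[0,0,0,7,0.5],[0,0,0,7,0.5]]}}

```text
clock: 21.05
position: [452.7, -321.2, 186.6]
eef_rot: [-3.101, -0.491, 0.003]
contact_force: [-0.5, -0.3, 0.2]
finger_gap: 0.502
grip_force: 0.0
```

Call:
{"method": "jog_arm", "body": {"targets": [[0,0,0,0,0.5],[0,0,0,0,0.5],[0,0,0,0,0.5],[0,0,0,0,0.5],[0,0,0,0,0.5],[0,0,0,0,0.5],[0,0,0,0,0.5],[0,0,0,0,0.5]]}}

```text
clock: 21.72
position: [453.4, -321.8, 188.5]
eef_rot: [-3.101, -0.501, -0.0]
contact_force: [0.3, -0.3, -0.9]
finger_gap: 0.497
grip_force: 0.0
```

```bash
python3 - <<'E'
from h import *
go((454,-322),190,-72)
im,C,i=shot("wrist","w7.png")
m=mask(im,(0,150,40),(8,255,255))|mask(im,(172,150,40),(180,255,255)); m[280:]=0
b=[k for k in blobs(m,50) if cv2.pointPolygonTest(np.array([[200,80],[450,80],[450,280],[200,280]]),tuple(map(float,k[:,0].mean(0))),False)>0]
h=cv2.convexHull(np.vstack(b))[:,0]; P=cast(h,60,C,i); print(h.min(0),h.max(0),fitc(P),cv2.fitEllipse(P[:,:2].astype(np.float32))[:2])
q=np.zeros_like(m); cv2.fillPoly(q,[h],255); q=cv2.erode(q,np.ones((9,9)))
w=mask(im,(0,0,120),(180,80,255))&q
for k in blobs(w,100)[:2]:
    D=cast(k[:,0],49,C,i)[:,:2].astype(np.float32); print(cv2.minAreaRect(D),cv2.fitLine(D,cv2.DIST_L2,0,.01,.01)[:2,0])
E
```

```text
tool shift [ 0.5  0.4 -1.5] twist 0.4 TCP [ 453.4 -321.8  188.5] jaw -71.6
[239 114] [395 267] (array([ 450.2, -317.5]), 67.7) ((450.1703186035156, -317.5639953613281), (134.45803833007812, 136.55230712890625))
((449.4375915527344, -317.7857666015625), (125.28034973144531, 11.948034286499023), 17.16431999206543) [0.95603126 0.29326478]
```

View pics/w7.png

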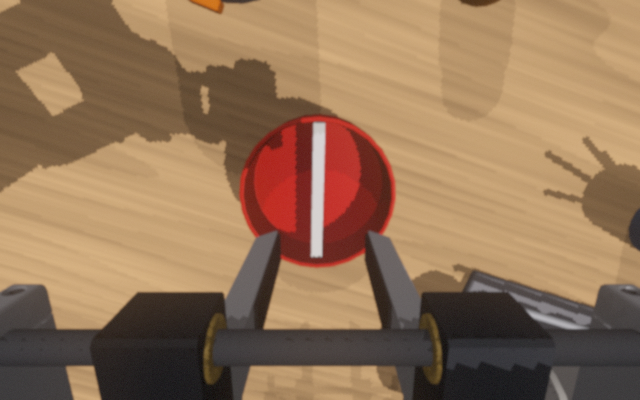

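Call:
{"method": "jog_arm", "body": {"targets": [[-0.002,-0.0051,0.01,1.3,0.5],[0,0,0.03,0,0.5],[0,0,0.03,0,0.5],[0,0,0.03,0,0.5],[0,0,0.026,0,0.5],[0,0,0.018,0,0.5],[0,0,0.008,0,0.5],[0,0,0,0,0.5]]}}

```text
clock: 22.43
position: [449.3, -317.1, 35.0]
eef_rot: [-3.105, -0.465, 0.003]
contact_force: [0.1, 0.4, -0.5]
finger_gap: 0.498
grip_force: 0.0
```

Call:
{"method": "jog_arm", "body": {"targets": [[0,0,0,0,0.5],[0,0,0,0,1],[0,0,0,0,1],[0,0,0,0,1],[0,0,0,0,1],[0,0,0,0,1],[0,0,0,0,1],[0,0,0,0,1]]}}

```text
clock: 23.1
position: [450.0, -317.7, 36.7]
eef_rot: [3.107, 0.465, 0.0]
contact_force: [-0.5, -0.5, 3.1]
finger_gap: 0.103
grip_force: 30.0
```

Call:
{"method": "jog_arm", "body": {"targets": [[0,0,-0.005,0,1],[0,0,-0.015,0,1],[0,0,-0.03,0,1],[0,0,-0.035,0,1],[0,0,-0.035,0,1],[0,0,-0.035,0,1],[0,0,-0.015,0,1],[0,0,-0.003,0,1]]}}

```text
clock: 23.77
position: [450.6, -318.1, 213.1]
eef_rot: [3.103, 0.465, 0.006]
contact_force: [-0.2, 1.0, -1.7]
finger_gap: 0.102
grip_force: 30.0
```

```bash
python3 - <<'E'
from h import *
go((647.4,-176.3),209)
E
```

```text
tool shift [229.7 -77.9   4.4] twist 0 TCP [ 450.6 -318.1  213.1] jaw -73.0
```

Call:
{"method": "jog_arm", "body": {"targets": [[0.01,-0.0034,0,0,1],[0.033,-0.0112,0,0,1],[0.038,-0.0129,0,0,1],[0.038,-0.0129,0,0,1],[0.038,-0.0129,0,0,1],[0.038,-0.0129,0,0,1],[0.028,-0.0095,0,0,1],[0.007,-0.0023,0,0,1]]}}

```text
clock: 24.43
position: [649.3, -171.3, 205.9]
eef_rot: [-3.104, -0.471, 0.005]
contact_force: [0.3, -0.4, -2.6]
finger_gap: 0.106
grip_force: 30.0
```

Call:
{"method": "jog_arm", "body": {"targets": [[0,0,0,0,1],[0,0,0,0,1],[0,0,0.003,0,1],[0,0,0.004,0,1],[0,0,0.003,0,1],[0,0,0,0,1],[0,0,0,0,1],[0,0,0,0,1]]}}

```text
clock: 25.1
position: [646.8, -175.8, 199.7]
eef_rot: [3.107, 0.465, 0.0]
contact_force: [-0.3, 0.4, -2.2]
finger_gap: 0.103
grip_force: 30.0
```

```bash
python3 - <<'E'
from h import *
go((647.4,-176.3),182.7)
E
```

```text
tool shift [ 0.4  0.6 17. ] twist 0 TCP [ 646.8 -175.8  199.7] jaw -73.0
```

Call:
{"method": "jog_arm", "body": {"targets": [[0.0004,0.0006,0.003,0,1],[0,0,0.003,0,1],[0,0,0.003,0,1],[0,0,0.003,0,1],[0,0,0.002,0,1],[0,0,0.001,0,1],[0,0,0,0,1],[0,0,0,0,1]]}}

```text
clock: 25.77
position: [647.5, -176.1, 184.5]
eef_rot: [3.107, 0.465, 0.0]
contact_force: [-0.1, 0.8, -1.9]
finger_gap: 0.103
grip_force: 30.0
```

Call:
{"method": "jog_arm", "body": {"targets": [[0,0,0.001,0,1],[0,0,0.001,0,1],[0,0,0,0,1],[0,0,0,0,1],[0,0,0,0,1],[0,0,0,0,1],[0,0,0,0,1],[0,0,0,0,1]]}}

```text
clock: 26.43
position: [647.6, -176.1, 182.7]
eef_rot: [3.107, 0.465, 0.001]
contact_force: [1.9, -0.2, 2.7]
finger_gap: 0.103
grip_force: 30.0
```

Call:
{"method": "jog_arm", "body": {"targets": [[0,0,0,0,0.8],[0,0,0,0,0.6],[0,0,0,0,0.5],[0,0,0,0,0.5],[0,0,0,0,0.5],[0,0,0,0,0.5],[0,0,0,0,0.5],[0,0,0,0,0.5]]}}

```text
clock: 27.1
position: [647.5, -176.1, 182.4]
eef_rot: [3.107, 0.465, -0.0]
contact_force: [-0.7, -0.4, -1.0]
finger_gap: 0.499
grip_force: 0.0
```

Call:
{"method": "jog_arm", "body": {"targets": [[0,0,-0.01,0,0.5],[0,0,-0.02,0,0.5],[0,0,-0.03,0,0.5],[0,0,-0.03,0,0.5],[0,0,-0.03,0,0.5],[0,0,-0.02,0,0.5],[0,0,-0.005,0,0.3],[0,0,0,0,0.3]]}}

```text
clock: 27.77
position: [647.6, -176.1, 329.1]
eef_rot: [3.106, 0.465, 0.004]
contact_force: [-0.5, 0.2, -0.5]
finger_gap: 0.603
grip_force: 0.0
```

```bash
python3 - <<'E'
from h import *
go((473,216),180,-72)
im,C,i=shot("wrist","w8.png")
m=mask(im,(0,150,40),(8,255,255))|mask(im,(172,150,40),(180,255,255)); m[280:]=0
r=np.zeros_like(m); r[70:285,200:440]=255
h=cv2.convexHull(np.vstack(blobs(m&r,50)))[:,0]; P=cast(h,206,C,i); print(h.min(0),h.max(0),fitc(P),cv2.fitEllipse(P[:,:2].astype(np.float32))[:2])
E
```

```text
tool shift [ -52.4 -426.3  148.3] twist -1.0 TCP [ 647.6 -176.1  329.1] jaw -73.0
[243 114] [401 268] (array([ 647.4, -175.6]), 67.4) ((647.3843383789062, -175.62176513671875), (134.2680206298828, 135.42881774902344))
```

Call:
{"method": "jog_arm", "body": {"targets": [[-0.0044,-0.0355,0,0,0.3],[-0.0044,-0.0355,0.005,0,0.3],[-0.0044,-0.0355,0.01,0,0.3],[-0.0044,-0.0355,0.015,0,0.3],[-0.0044,-0.0355,0.015,0,0.3],[-0.0044,-0.0355,0.015,0,0.3],[-0.0044,-0.0355,0.015,0,0.3],[-0.0044,-0.0355,0.015,0,0.3]]}}

```text
clock: 28.48
position: [528.7, 86.4, 234.9]
eef_rot: [-3.107, -0.465, 0.004]
contact_force: [0.6, 0.5, 0.2]
finger_gap: 0.703
grip_force: 0.0
```

Call:
{"method": "jog_arm", "body": {"targets": [[-0.0044,-0.0355,0.015,0,0.3],[-0.0044,-0.0355,0.015,0,0.3],[-0.0044,-0.0355,0.015,0,0.3],[-0.0044,-0.0355,0.01,0,0.3],[0,0,0,0,0.3],[0,0,0,0,0.3],[0,0,0,0,0.3],[0,0,0,0,0.3]]}}

```text
clock: 29.15
position: [472.5, 214.8, 182.2]
eef_rot: [3.107, 0.463, -0.001]
contact_force: [-0.1, -0.9, -0.2]
finger_gap: 0.7
grip_force: 0.0
```

```bash
python3 - <<'E'
from h import *
go((473,216),41)
im,C,i=shot("wrist","w9.png")
m=mask(im,(50,90,30),(80,255,255)); b=blobs(m,100); h=cv2.convexHull(b[0])[:,0]
P=cast(h,18,C,i); print(h.min(0),h.max(0),fitc(P),cv2.fitEllipse(P[:,:2].astype(np.float32))[:2])
E
```

```text
tool shift [  0.9  -1.  141.2] twist 0 TCP [472.5 214.8 182.2] jaw -73.0
[253 111] [391 247] (array([473.2, 215.8]), 66.8) ((473.21380615234375, 215.7604217529297), (133.2973175048828, 133.91815185546875))
```

View pics/w9.png

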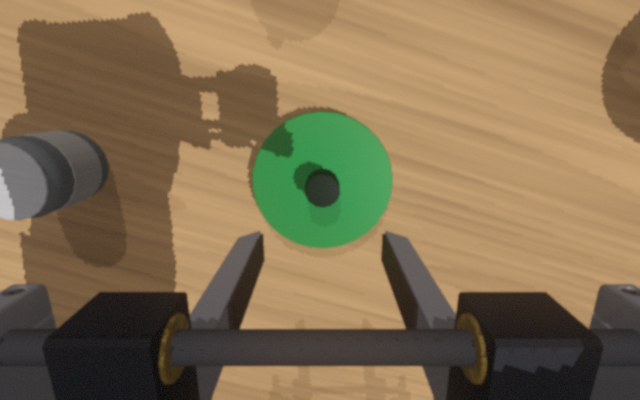

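Call:
{"method": "jog_arm", "body": {"targets": [[0.001,-0.001,0.01,0,0.3],[0,0,0.03,0,0.3],[0,0,0.03,0,0.3],[0,0,0.03,0,0.3],[0,0,0.022,0,0.3],[0,0,0.014,0,0.3],[0,0,0.005,0,0.3],[0,0,0,0,0.3]]}}

```text
clock: 29.87
position: [472.4, 216.4, 40.1]
eef_rot: [3.107, 0.464, -0.003]
contact_force: [-0.8, -0.8, 1.2]
finger_gap: 0.702
grip_force: 0.0
```

Call:
{"method": "jog_arm", "body": {"targets": [[0,0,0,0,0.3],[0,0,0,0,1],[0,0,0,0,1],[0,0,0,0,1],[0,0,0,0,1],[0,0,0,0,1],[0,0,0,0,1],[0,0,0,0,1]]}}

```text
clock: 30.53
position: [473.0, 216.9, 41.7]
eef_rot: [3.107, 0.465, 0.001]
contact_force: [0.2, -1.3, 3.3]
finger_gap: 0.332
grip_force: 30.0
```

Call:
{"method": "jog_arm", "body": {"targets": [[0,0,-0.01,0,1],[0,0,-0.02,0,1],[0,0,-0.035,0,1],[0,0,-0.035,0,1],[0,0,-0.035,0,1],[0,0,-0.035,0,1],[0,0,-0.035,0,1],[0,0,-0.02,0,1]]}}

```text
clock: 31.2
position: [473.0, 217.2, 271.1]
eef_rot: [-3.106, -0.465, -0.007]
contact_force: [-0.1, 0.4, -1.1]
finger_gap: 0.338
grip_force: 30.0
```

```bash
python3 - <<'E'
from h import *
go((647.4,-175.9),266)
E
```

```text
tool shift [ 51.5 427.    5.1] twist 0 TCP [473.  217.2 271.1] jaw -73.0
```

Call:
{"method": "jog_arm", "body": {"targets": [[0.0018,0.015,0,0,1],[0.0036,0.03,0,0,1],[0.0041,0.034,0,0,1],[0.0041,0.034,0,0,1],[0.0041,0.034,0,0,1],[0.0041,0.034,0,0,1],[0.0041,0.034,0,0,1],[0.0041,0.034,0,0,1]]}}

```text
clock: 31.87
position: [574.6, -13.8, 267.0]
eef_rot: [-3.107, -0.465, 0.0]
contact_force: [0.2, -0.3, -1.2]
finger_gap: 0.334
grip_force: 30.0
```

Call:
{"method": "jog_arm", "body": {"targets": [[0.0041,0.034,0,0,1],[0.0041,0.034,0,0,1],[0.0041,0.034,0,0,1],[0.0041,0.034,0,0,1],[0.0036,0.03,0,0,1],[0.0015,0.012,0,0,1],[0,0,0,0,1],[0,0,0,0,1]]}}

```text
clock: 32.53
position: [646.9, -176.2, 266.2]
eef_rot: [-3.106, -0.464, 0.001]
contact_force: [0.4, -0.3, -2.6]
finger_gap: 0.338
grip_force: 30.0
```

Call:
{"method": "jog_arm", "body": {"targets": [[0,0,0,0,1],[0,0,0.003,0,1],[0,0,0.004,0,1],[0,0,0.003,0,1],[0,0,0,0,1],[0,0,0,0,1],[0,0,0,0,1],[0,0,0,0,1]]}}

```text
clock: 33.2
position: [647.2, -176.1, 256.6]
eef_rot: [3.107, 0.465, 0.0]
contact_force: [-0.5, -0.4, -2.1]
finger_gap: 0.337
grip_force: 30.0
```

```bash
python3 - <<'E'
from h import *
go((647.4,-175.9),239.7)
E
```

```text
tool shift [ 0.3 -0.2 16.9] twist 0 TCP [ 647.2 -176.1  256.6] jaw -73.0
```

Call:
{"method": "jog_arm", "body": {"targets": [[0.0003,0,0.003,0,1],[0,0,0.003,0,1],[0,0,0.003,0,1],[0,0,0.003,0,1],[0,0,0.002,0,1],[0,0,0.001,0,1],[0,0,0,0,1],[0,0,0,0,1]]}}

```text
clock: 33.87
position: [647.5, -176.1, 241.5]
eef_rot: [3.107, 0.465, 0.0]
contact_force: [-0.0, 0.3, -1.8]
finger_gap: 0.334
grip_force: 30.0
```

Call:
{"method": "jog_arm", "body": {"targets": [[0,0,0.001,0,1],[0,0,0.001,0,1],[0,0,0,0,1],[0,0,0,0,1],[0,0,0,0,1],[0,0,0,0,1],[0,0,0,0,1],[0,0,0,0,1]]}}

```text
clock: 34.53
position: [647.5, -176.1, 239.8]
eef_rot: [3.107, 0.465, 0.001]
contact_force: [0.4, 0.3, 2.8]
finger_gap: 0.331
grip_force: 30.0
```

Contact at the seated height; release and back off.

Call:
{"method": "jog_arm", "body": {"targets": [[0,0,0,0,0.6],[0,0,0,0,0.4],[0,0,0,0,0.3],[0,0,0,0,0.3],[0,0,0,0,0.3],[0,0,0,0,0.3],[0,0,0,0,0.3],[0,0,0,0,0.3]]}}

```text
clock: 35.2
position: [647.5, -176.1, 239.4]
eef_rot: [3.107, 0.465, 0.0]
contact_force: [-0.5, 0.4, 0.2]
finger_gap: 0.702
grip_force: 0.0
```

Call:
{"method": "jog_arm", "body": {"targets": [[0,0,-0.01,0,0.3],[0,0,-0.02,0,0.3],[0,0,-0.025,0,0.3],[0,0,-0.025,0,0.3],[0,0,-0.02,0,0.3],[0,0,-0.01,0,0.3],[0,0,0,0,0.3],[0,0,0,0,0.3]]}}

```text
clock: 35.87
position: [647.4, -176.1, 348.9]
eef_rot: [-3.107, -0.465, 0.0]
contact_force: [0.9, -0.2, 0.1]
finger_gap: 0.701
grip_force: 0.0
```

```bash
python3 - <<'E'
from h import *
im,C,i=shot("wrist")
h=cv2.convexHull(blobs(mask(im,(50,90,30),(80,255,255)),100)[0])[:,0]
print(fitc(cast(h,216,C,i))); s,_,_=shot("scene"); cv2.imwrite("pics/s3.png",cv2.resize(s[120:370,150:550],(800,500)))
E
```

```text
(array([ 647.2, -175.8]), 66.8)
```

View pics/s3.png

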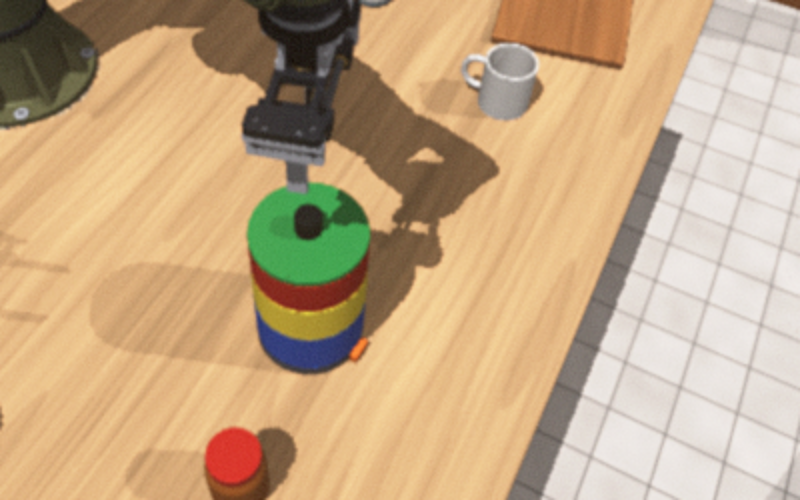

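The picture shows the full stack straight and level, with the lid at (310,232) and the gripper clear above it. The mug and the jar stand where they were.

```bash
python3 -c "
from plant import ticket; print(ticket.finish_job())"
```

```text
the job is handed in; nothing more can be done
None
```

The lunch carrier is assembled on its base tray (blue, yellow, red, then the green lid), every piece looking seated and level in the last camera check; I handed it in at about 36 s, and no pass/fail verdict came back.

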